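# Lock the visor mast onto its stand

### The job

Pick up the square aluminium mast with the orange visor hook and slide it down over the square post of the grey stand, hook towards the side with the red spring button, until the button pops fully out through the slot in the mast. Stop there, with the button standing out in the slot, and press gently, never with more than about 25 N. Leave the mast locked and let go, and the other things on the bench where they are.

Things in the scene. Friction and masses are not known exactly. Their poses are not given: they have to be found in the camera images.
- mast_center (a point): Centre of the mast, a loose square aluminium tube standing upright: 32 x 32 mm outside, 26 x 26 mm inside, 150 mm tall, about 0.15 kg, open at the bottom, black rim at the top. Point on its axis, 75 mm above its lower end. z up the tube, +x the side with slot and orange hook. Grip the bare top 50 mm on the two faces square to y
- mast_slot (a point): Middle of the slot in the mast's +x wall (3 mm thick), axes as the mast's. The slot is 13 mm wide and runs from 42 to 58 mm above the mast's lower end. The orange hook is on the same side: 8 mm rod, 76 to 98 mm above the lower end, reaching 54 mm out from the mast's axis
- stand: Grey stand fixed to the bench; base plate 110 x 100 x 14 mm. Origin on the bench under the post's axis, z up, +x is the side of the red button
- sleeve_top (a point): Centre of the top of the stand's 40 x 40 mm sleeve, 34 mm above the bench. The post slides in it and is clamped at a height h of 0 to 35 mm that is not measured. On the post: hard black collar 44 x 44 mm, top 43 mm + h above the bench; then a 24 x 24 mm stub 78 mm tall; then a tip 10 mm tall tapering to 14 mm diameter, ending 131 mm + h above the bench. Locked, the mast ends about 14 mm above the collar
- button (a joint): How far (m) the red button is pressed in, 0 (out) to 0.0075. 9 mm wide, middle 64 mm above the collar's top, 6 mm proud of the stub's +x face, sloping 45 degrees above and below. The mast's lower edge pushes it in (10 to 15 N down); under the wall it reads 0.0035 to 0.007 and the mast slides with about 4 N; as it pops into the slot this drag ends; about 8 N more pushes it in again
- dispenser_center (a point): Middle of the loose red rivet dispenser, a 45 x 34 mm box 78 mm tall; leave alone
- visor_center (a point): Middle height of the loose black safety visor, a curved shell 200 mm wide, 75 mm tall; leave alone
- tiles_center (a point): Centre of a stack of five square tiles 100 x 100 mm, 40 mm tall; leave alone
- caliper_center (a point): Centre of a steel caliper 220 mm long, lying flat, 12 mm tall; leave alone
There are look-alikes about, which are no part of the job. What is shaped like the stand but yellow is not meant.

How it is judged:
On the way, in this order (a step that is already met when the one before it is completed fails the run):
1. the mast is lifted clear of the bench (height (world z) of mast_center above 0.105 m), for 0.1 s.
2. the mast slides down the post and pushes the button in (value of joint button above 0.0025 m and horizontal distance between mast_center and stand below 0.008 m and angle between mast_center's own z axis and vertical below 0.12 rad), for 0.1 s.
At the end, for the whole second after the job is handed in: The mast stands on the post, centre within 6 mm of the stand's axis and less than 175 mm above the bench, upright within 0.08 rad, hook side in line with the button side within 0.15 rad, the button sprung out through the slot (joint below 1.5 mm), the mast at rest and released (value of joint button below 0.0015 m and z of mast_center in the frame of stand below 0.175 m and horizontal distance between mast_center and stand below 0.006 m and angle between mast_center's own z axis and vertical below 0.08 rad and angle between the x axis of mast_center and the x axis of stand, either way round below 0.15 rad and linear speed of mast below 0.02 m/s); the robot touches nothing.
It fails at once if the mast is forced against the stand with more than 40 N (contact force between mast and stand above 40 N).
It fails at once if the dispenser is moved more than 20 mm (distance of dispenser_center from where it was at the start of the episode above 0.02 m).
It fails at once if the visor is moved more than 20 mm (distance of visor_center from where it was at the start of the episode above 0.02 m).
It fails at once if the tiles are moved more than 20 mm (distance of tiles_center from where it was at the start of the episode above 0.02 m).
It fails at once if the caliper is moved more than 20 mm (distance of caliper_center from where it was at the start of the episode above 0.02 m).
It also fails if it takes over 67 s, if anything falls off the work surface, if the arm or the gripper's body presses on something with over 40 N, if the wrist force passes 120 N, or if a joint passes its speed limit or range.

### The arm

A 6-joint arm with a two-finger parallel gripper is mounted at the origin on the work surface. World frame = base frame: x ahead of the robot, y to its left, z up, the work surface at z = 0. Lengths are in m, angles in rad, forces in N, time in s.
With the tool pointing down it reaches from about 0.35 to 0.875 m from the base axis. Payload 4.2 kg.
Tool frame: the origin (TCP) lies at the centre of the arm's flange, where the gripper is bolted on; the fingertips stand 182 mm ahead of it and the grasp point (between the pads) lies 164 mm ahead of it (r.pinch_z is the distance from the TCP to the grasp point, in m); z points along the fingers, y is the line along which they close (so a half turn about z gives the same grasp; the last joint's range is limited). The gripper opens to 87 mm and grips with 3 to 60 N. Pads are 19 mm wide; open, the fingers measure 117 mm over their backs; the gripper's body (75 mm by 190 mm) begins 51 mm behind the grasp point.
Start: joints at [1.493, 0.385, 0.008, 0, -1.194, -0.259], TCP at [0.207, 0.59, 0.405] pointing down, gripper open.
Joint ranges: [-3.14, 3.14], [-1.21, 2.06], [-1.07, 1.41], [-3.16, 2.05], [-2.99, -0.16], [-3.1, 3.1]. Speed limits (rad/s): [2.79, 2.79, 3.14, 3.14, 3.14, 3.14].

### API

Orientations are given as a unit quaternion [x, y, z, w].
In Python, from station import r, eyes, ticket gives the robot as it stands.
- The arm moves only by the shell command python3 -m pendant 'ROWS' [FORCE]. ROWS is JSON, a list of rows, each a list of 7 numbers: the shift along the tool's x, y, z in mm, then the turn, a rotation vector about the tool's x, y, z in rad, then the opening in per cent of the stroke, from 0 (shut) to 100 (fully open). A call has 1 to 5 rows; each row shifts and turns the commanded pose from where the row before left it, along the tool's axes as they then stand; what a row does not reach is not made up. A row lasts 1/10 s, in which the tool goes at most 50 mm and 8.59 degrees, less where a joint would pass 70% of its speed; a pose out of reach is approached as far as the arm can. A call is refused whole if a number of a shift passes 50 or a number of a turn 0.15, either way. A call with a gripper value outside its range is refused whole. The fingers move at their own pace and stop on an object; FORCE is the grip in N (left out, the last holds). Time passes only in rows, so rows that do not move let the fingers close. It gives the time, the measured TCP pose, the force, the opening and the grip force at its end, in the units of the state.
- r.get_obs(): the state, without advancing time (a new reading comes with each control period).
- eyes.grab_frame(name): name is "scene" or "top" or "wrist"; returns a dict with "img" (400x640x3 uint8, red, green, blue), "fx", "fy", "cx", "cy" (pixels), "extrinsics" (4x4, takes a point from camera to world coordinates). Camera axes: x right, y down, z forward; pixel columns grow to the right and rows downward; lengths in m; the calibration is good to about 2 mm. A picture is of the moment at which its call begins. There is no depth.
- ticket.finish_job(): hands the job in; it is judged then, once.
Trained networks look in a picture, given as the dict that the camera call returned (one of the last four; its "shot" number tells which), for a name from the list of things; names that differ only in an ending like _2 or _b are one class to them, and where a whole thing is asked for, a point or a joint stands for the part that bears it (a point fixed in the world has none). Each returns a list of dicts, best first, with "conf" (0 to 1); they miss things now and then, are a little off and sometimes report something else, mostly with a low value. They report only what shows in the picture. A call takes as long as a camera call. They do not tell look-alikes from the thing itself.
- eyes.recognise(picture, name): "bbox" ([left, top, right, bottom] in pixels, round what is visible of it).
The state is a dict: "time_s": time; "joint_positions": joint angles; "qvel": joint speeds; "joint_torque": joint torques, N m; "ee_pos": TCP position; "eef_rot": TCP orientation; "ft_force": force on the tool from outside, world axes, zero at the start; "wrist_torque": the same for the moment, N m; "gripper_width": opening from 0.0 (shut) to 1.0 (fully open); "grasp_force": force on a finger pad.
Only numpy, scipy, OpenCV 4.12 (cv2) and the standard library are available. Lean on these libraries where they do the work, as an engineer would, in place of code of your own. Each camera call takes 0.05 s, during which the arm holds its last target. There are 200 camera calls.

## Working session

There is one attempt and no reset: what is moved stays moved. The work goes in short steps, Python scripts to look and compute and a shell command to move; the robot and the scene stay as the last step left them, time stands still between calls to the robot, and variables do not carry over. Pictures are saved under pics/ and viewed, at most 10 in all, crops included, and the job is handed in when it is done.

```bash
mkdir -p pics; ls
cat > h.py <<'E'
import numpy as np, cv2
from station import r, eyes, ticket
from scipy.spatial.transform import Rotation as R
def grab(n,save=None):
    f=eyes.grab_frame(n)
    if save: cv2.imwrite('pics/'+save,f['img'][:,:,::-1])
    return f
def proj(f,P):
    T=np.linalg.inv(np.array(f['extrinsics'])); p=T[:3,:3]@np.array(P,float)+T[:3,3]
    return np.array([f['fx']*p[0]/p[2]+f['cx'],f['fy']*p[1]/p[2]+f['cy']])
def ray(f,u,v):
    T=np.array(f['extrinsics']); d=T[:3,:3]@np.array([(u-f['cx'])/f['fx'],(v-f['cy'])/f['fy'],1]); return T[:3,3],d/np.linalg.norm(d)
def atz(f,u,v,z):
    o,d=ray(f,u,v); return o+d*(z-o[2])/d[2]
def tri(rs):
    A=sum(np.eye(3)-np.outer(d,d) for o,d in rs); b=sum((np.eye(3)-np.outer(d,d))@o for o,d in rs); return np.linalg.solve(A,b)
E
python3 - <<'E'
from h import *
np.set_printoptions(precision=3,suppress=True)
a=grab('scene');b=grab('top')
cv2.imwrite('pics/a.png',cv2.resize(np.vstack([a['img'],b['img']])[:,:,::-1],(480,600))) if 0 else None
cv2.imwrite('pics/s.png',a['img'][:,:,::-1]);cv2.imwrite('pics/t.png',b['img'][:,:,::-1])
for f in (a,b):
    print(np.array(f['extrinsics'])[:3,3],f['fx'])
    for n in ['mast_center','mast_slot','stand','sleeve_top','button','dispenser_center','visor_center','tiles_center','caliper_center']:
        print(n,[(np.round(x['bbox']).astype(int).tolist(),round(x['conf'],2)) for x in eyes.recognise(f,n)][:3])
print(r.get_obs())
E
```

```text
pics
[1.164 0.388 0.726] 395.2481399385575
mast_center [([244, 138, 272, 191], 0.75)]
mast_slot [([239, 141, 272, 194], 0.85)]
stand [([347, 161, 399, 222], 0.98), ([334, 200, 387, 265], 0.85), ([408, 235, 461, 298], 0.56)]
sleeve_top [([349, 156, 402, 218], 0.87), ([407, 237, 460, 300], 0.81), ([341, 203, 386, 272], 0.63)]
button [([336, 201, 388, 264], 0.62)]
dispenser_center [([311, 180, 329, 211], 0.84)]
visor_center [([230, 241, 318, 309], 0.72)]
tiles_center [([230, 117, 272, 145], 0.74)]
caliper_center [([472, 189, 504, 244], 0.97)]
[0.404 0.01  1.173] 437.1629869488091
mast_center [([381, 179, 407, 208], 0.94)]
mast_slot [([381, 180, 401, 210], 0.63), ([266, 75, 343, 111], 0.51)]
stand [([239, 154, 283, 204], 0.93), ([168, 157, 220, 208], 0.8), ([257, 225, 298, 267], 0.78)]
sleeve_top [([240, 158, 280, 204], 0.86), ([258, 226, 298, 270], 0.86), ([171, 156, 217, 208], 0.68)]
button [([319, 200, 334, 224], 0.62)]
dispenser_center [([320, 201, 332, 223], 0.63)]
visor_center [([266, 74, 344, 113], 0.78)]
tiles_center [([444, 257, 490, 299], 0.76)]
caliper_center [([158, 241, 181, 333], 0.77)]
{'time_s': 1.0, 'joint_positions': array([ 1.493,  0.385,  0.008,  0.   , -1.194, -0.259]), 'qvel': array([ 0.001,  0.001, -0.   ,  0.001,  0.   ,  0.001]), 'joint_torque': array([ -0.   , -39.047,  18.763,   4.224,   0.015,  -0.   ]), 'ee_pos': array([0.207, 0.59 , 0.405]), 'eef_rot': array([ 0.986, -0.168, -0.   , -0.   ]), 'ft_force': array([-0.075, -0.507, -0.003]), 'wrist_torque': array([-0.02 ,  0.011,  0.01 ]), 'grasp_force': 0.0, 'gripper_width': 0.9992648481857063}
```

Run:
```python
import cv2,numpy as np
a=cv2.imread('pics/s.png')[100:320,220:520];b=cv2.imread('pics/t.png')[60:340,140:500]
a=cv2.resize(a,(800,586));b=cv2.resize(b,(770,599))
cv2.imwrite('pics/s2.png',a);cv2.imwrite('pics/t2.png',b)
```

```text
(no output)
```

View pics/s2.png

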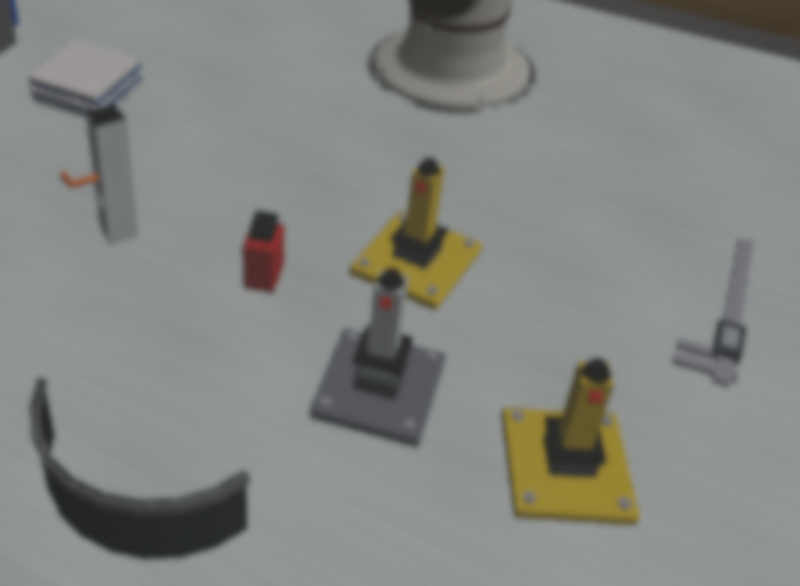

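View pics/t2.png

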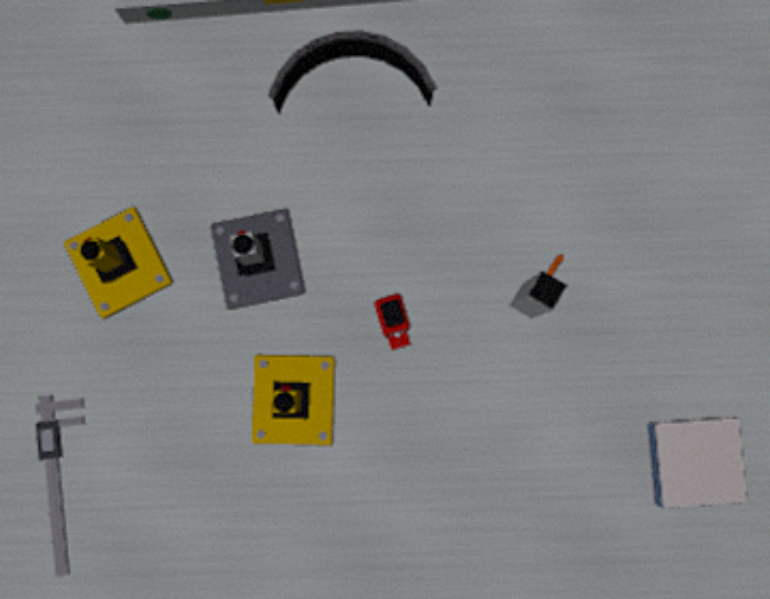

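The grey stand is at scene px (367,232), top px about (258,180). Yellow look-alikes are at scene (373,190) and (434,267) and are not meant. There is only one mast, at scene (260,165), top (397,195), with its hook pointing up and right in the top view.

```bash
cat >> h.py <<'E'
np.set_printoptions(precision=4,suppress=True)
def state():
    o=r.get_obs(); M=R.from_quat(o['eef_rot']).as_matrix()
    return o,M
def go(x,y,z,yaw):
    "print shift in tool axes (before turning) and turn about tool z"
    o,M=state(); x0=np.arctan2(M[1,0],M[0,0]); d=M.T@(np.array([x,y,z])-o['ee_pos'])
    t=(x0-yaw+np.pi)%(2*np.pi)-np.pi
    print('shift mm',d*1000,'turn z',t,'(after-turn shift)',R.from_euler('z',-t).apply(d)*1000,'yaw0',x0,'tilt',M[:,2])
E
python3 - <<'E'
from h import *
f=grab('top');g=grab('scene')
im=cv2.cvtColor(f['img'],cv2.COLOR_RGB2HSV)
def c(p): return p[0]/2.139+140,p[1]/2.139+60
m=atz(f,*c((548,290)),.15); h=atz(f,*c((560,257)),.085);print('mast',m,'hook end',h,'yaw',np.arctan2(*(h-m)[1::-1]))
P=[atz(f,*c(p),.014) for p in [(212,222),(289,209),(305,293),(228,308)]]
print(P,'centre',np.mean(P,0)); e=P[0]-P[3]; e2=P[1]-P[2];print('yaw',np.arctan2(e[1],e[0]),np.arctan2(e2[1],e2[0]))
t=tri([ray(f,*c((242,243))),ray(g,392/2.667+220,275/2.667+100)]);print('tip',t)
w=grab('wrist'); o,M=state(); E=np.array(w['extrinsics']); print('cam in tool',M.T@(E[:3,3]-o['ee_pos']),'\n',M.T@E[:3,:3],w['fx'])
for n,p,z in [('disp',(393,318),.04),('tiles',(700,462),.02),('visor',(353,60),.04)]: print(n,atz(f,*c(p),z))
go(m[0],m[1],.42,-.4)
E
```

```text
mast [ 0.4935 -0.1767  0.15  ] hook end [ 0.5377 -0.2041  0.085 ] yaw -0.5557701556101822
[array([0.6013, 0.216 , 0.014 ]), array([0.6154, 0.1193, 0.014 ]), array([0.5091, 0.1011, 0.014 ]), array([0.4928, 0.1971, 0.014 ])] centre [0.5546 0.1584 0.014 ]
yaw 0.1724445101981742 0.16964399257354262
tip [0.5548 0.161  0.1411]
cam in tool [ 0.0832 -0.      0.0207] 
 [[-0.0001 -0.9541 -0.2994]
 [ 1.      0.     -0.0004]
 [ 0.0004 -0.2994  0.9541]] 292.37620211243876
disp [ 0.4737 -0.0072  0.04  ]
tiles [ 0.2899 -0.3772  0.02  ]
visor [0.7962 0.0343 0.04  ]
shift mm [524.2174 628.614  -15.2437] turn z 0.06317901273726001 (after-turn shift) [562.8603 594.2623 -15.2437] yaw0 -0.3368209872627398 tilt [-0. -0. -1.]
```

```bash
python3 -m pendant '[[29,35,0,0,0,0,100],[29,35,0,0,0,0,100],[29,35,0,0,0,0,100],[29,35,0,0,0,0,100],[29,35,0,0,0,0,100]]'
python3 -m pendant '[[29,35,0,0,0,0,100],[29,35,0,0,0,0,100],[29,35,0,0,0,0,100],[29,35,0,0,0,0,100],[29,35,0,0,0,0,100]]' >/dev/null
python3 -m pendant '[[29,35,0,0,0,0,100],[29,35,0,0,0,0,100],[29,35,0,0,0,0,100],[29,35,0,0,0,0,100],[29,35,0,0,0,0,100]]' >/dev/null
python3 -m pendant '[[29,35,0,0,0,0.11,100],[29,35,0,0,0,0.11,100],[31,29,-8,0,0,0,100],[0,0,0,0,0,0,100],[0,0,0,0,0,0,100]]'
python3 - <<'E'
from h import *
go(.4935,-.1767,.42,-.556)
w=grab('wrist','w1.png')
for n in ['mast_center','mast_slot']:print(n,[(np.round(x['bbox']).astype(int).tolist(),round(x['conf'],2)) for x in eyes.recognise(w,n)][:3])
E
```

```text
time_s: 1.65
ee_pos: [0.2858, 0.375, 0.405]
eef_rot: [0.986, -0.167, 0.0, -0.0]
ft_force: [0.6, 0.6, 0.7]
gripper_width: 1.002
grasp_force: 0.0
time_s: 3.15
ee_pos: [0.4813, -0.178, 0.4125]
eef_rot: [0.961, -0.276, -0.0, -0.0]
ft_force: [0.1, -0.1, -0.4]
gripper_width: 0.995
grasp_force: 0.0
shift mm [ 9.6154 -7.6039 -7.5345] turn z -0.0033109212201223315 (after-turn shift) [ 9.6405 -7.572  -7.5345] yaw0 -0.5593109212201226 tilt [-0.0005  0.0003 -1.    ]
mast_center [([288, 122, 327, 210], 0.76)]
mast_slot [([292, 121, 333, 210], 0.78)]
```

View pics/w1.png

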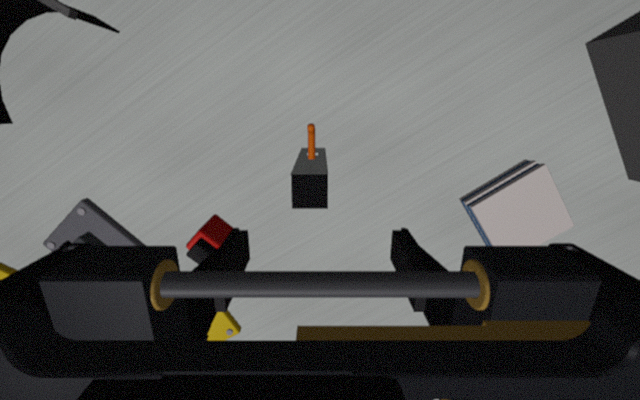

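The wrist view shows the mast squarely: black top rim at px (291-327, 173-208), hook up at (311,125-158). The grip faces are square to the closing line. Next I refine centre and angle from the rim.

```bash
cat >> h.py <<'E'
def rim(w,x0,y0,x1,y1,z=.15,thr=45,show=False):
    g=w['img'].max(2)[y0:y1,x0:x1]; m=(g<thr).astype(np.uint8)
    n,l,s,c=cv2.connectedComponentsWithStats(m); k=1+np.argmax(s[1:,4]); ys,xs=np.where(l==k)
    P=np.array([atz(w,x+x0,y+y0,z)[:2] for x,y in zip(xs,ys)])
    q=cv2.minAreaRect((P*1000).astype(np.float32)); b=[xs.min()+x0,ys.min()+y0,xs.max()+x0,ys.max()+y0]
    return np.array(q[0])/1000,q[1],np.deg2rad(q[2]),b,(xs.mean()+x0,ys.mean()+y0)
E
python3 - <<'E'
from h import *
w=grab('wrist'); a=rim(w,270,160,350,225); print(a)
t=grab('top'); b=rim(t,375,180,415,215,thr=50); print(b)
p=tri([ray(w,*a[4]),ray(t,*b[4])]); print('tri',p)
c=a[0]; go(c[0],c[1],.42,-.556)
# hook direction
hs=cv2.cvtColor(w['img'],cv2.COLOR_RGB2HSV); ys,xs=np.where((hs[:,:,0]<15)&(hs[:,:,1]>150)&(hs[:,:,2]>120)); k=(abs(xs-310)<30)&(ys<165)&(ys>110)
h=atz(w,xs[k][ys[k]<140].mean(),ys[k][ys[k]<140].mean(),.087)[:2]; print('hook yaw',np.arctan2(*(h-c)[::-1]))
E
```

```text
(array([ 0.4958, -0.1762]), (29.76544189453125, 29.614370346069336), np.float64(1.0153012702948823), [np.int64(294), np.int64(172), np.int64(328), np.int64(205)], (np.float64(310.89886660854404), np.float64(188.89537925021796)))
(array([ 0.4611, -0.2078]), (18.767066955566406, 9.393930435180664), np.float64(1.5462459762860012), [np.int64(406), np.int64(207), np.int64(414), np.int64(211)], (np.float64(411.4347826086956), np.float64(208.2173913043478)))
tri [ 0.4806 -0.193   0.1684]
shift mm [12.4788 -7.5665 -7.1212] turn z 0.0011373237046092832 (after-turn shift) [12.4702 -7.5807 -7.1212] yaw0 -0.5548626762953909 tilt [ 0.0001  0.0001 -1.    ]
hook yaw -0.5546639934046674
```

```bash
python3 -m pendant '[[12.5,-7.6,0,0,0,0,100],[0,0,30,0,0,0,100],[0,0,30,0,0,0,100],[0,0,30,0,0,0,100],[0,0,0,0,0,0,100]]'
python3 -m pendant '[[0,0,30,0,0,0,100],[0,0,0,0,0,0,100],[0,0,0,0,0,0,30],[0,0,0,0,0,0,20],[0,0,0,0,0,0,10]]' 30
python3 -m pendant '[[0,0,0,0,0,0,10],[0,0,0,0,0,0,10],[0,0,0,0,0,0,10],[0,0,0,0,0,0,10],[0,0,0,0,0,0,10]]' 30
```

```text
time_s: 3.9
ee_pos: [0.4946, -0.1761, 0.3191]
eef_rot: [0.962, -0.274, -0.005, 0.001]
ft_force: [-0.0, 1.3, 0.3]
gripper_width: 1.002
grasp_force: 0.0
time_s: 4.4
ee_pos: [0.4965, -0.1772, 0.2944]
eef_rot: [0.962, -0.275, 0.002, -0.0]
ft_force: [0.9, 0.2, 0.6]
gripper_width: 0.813
grasp_force: 0.0
time_s: 4.9
ee_pos: [0.496, -0.1773, 0.2927]
eef_rot: [0.961, -0.275, -0.0, -0.0]
ft_force: [-0.1, 0.1, -0.5]
gripper_width: 0.368
grasp_force: 30.0
```

```bash
python3 -m pendant '[[0,0,-20,0,0,0,10],[0,0,-40,0,0,0,10],[0,0,-45,0,0,0,10],[0,0,-45,0,0,0,10],[0,0,-40,0,0,0,10]]' 40
python3 -m pendant '[[0,0,0,0,0,0,10],[0,0,0,0,0,0,10]]'
python3 - <<'E'
from h import *
t=grab('top');s=grab('scene')
for f,n in((t,'t'),(s,'s')):
    u,v=proj(f,[.5548,.161,.12]).astype(int); print(n,u,v)
    cv2.imwrite(f'pics/{n}3.png',f['img'][:,:,::-1])
    globals()[n+'c']=cv2.resize(f['img'][v-30:v+30,u-40:u+40][:,:,::-1],(400,300) ,interpolation=cv2.INTER_CUBIC)
cv2.imwrite('pics/st.png',np.hstack([tc,sc]))
go(.5548,.161,.482,.171)
E
```

```text
time_s: 5.4
ee_pos: [0.4956, -0.1772, 0.4848]
eef_rot: [0.962, -0.275, 0.0, -0.0]
ft_force: [0.8, -0.4, -1.0]
gripper_width: 0.367
grasp_force: 40.0
time_s: 5.6
ee_pos: [0.4957, -0.1771, 0.4829]
eef_rot: [0.961, -0.275, 0.0, -0.001]
ft_force: [-0.2, -0.5, -2.3]
gripper_width: 0.364
grasp_force: 40.0
t 254 174
s 365 210
shift mm [-128.602  -318.257    -1.0308] turn z -0.7281174778039943 (after-turn shift) [ 115.7969 -323.1363   -1.0308] yaw0 -0.5571174778039941 tilt [-0.0037  0.0011 -1.    ]
```

View pics/st.png

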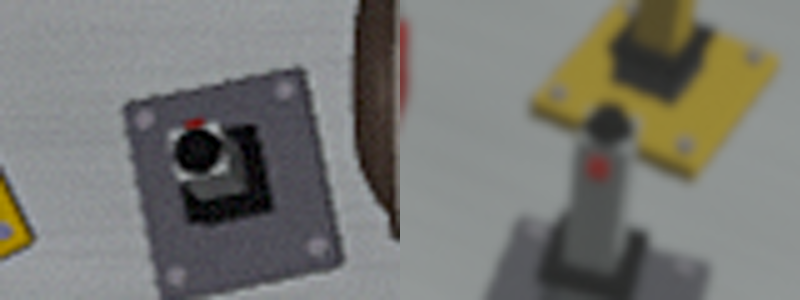

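The crop confirms the grey stand: red button on its +x side, tip at top px about (254,174). Now I carry the mast to a point 60 mm behind the post (-x side) for a close look.

```bash
python3 -m pendant '[[0,0,0,0,0,-0.1456,10],[0,0,0,0,0,-0.1456,10],[0,0,0,0,0,-0.1456,10],[0,0,0,0,0,-0.1456,10],[0,0,0,0,0,-0.1456,10]]' >/dev/null
python3 -m pendant '[[5,-30,0,0,0,0,10],[7,-40,0,0,0,0,10],[7,-40,0,0,0,0,10],[7,-40,0,0,0,0,10],[7,-40,0,0,0,0,10]]' >/dev/null
python3 -m pendant '[[7,-40,0,0,0,0,10],[7,-40,0,0,0,0,10],[5,-35,0,0,0,0,10],[4,-18,0,0,0,0,10],[0,0,0,0,0,0,10]]'
python3 -m pendant '[[0,0,0,0,0,0,10],[0,0,0,0,0,0,10],[0,0,0,0,0,0,10]]' >/dev/null
python3 - <<'E'
from h import *
go(.5548,.161,.482,.171)
w=grab('wrist','w4.png'); print('tip',proj(w,[.5548,.161,.141]))
E
```

```text
time_s: 7.2
ee_pos: [0.4962, 0.1528, 0.4803]
eef_rot: [0.996, 0.087, -0.002, 0.001]
ft_force: [1.0, -0.6, -1.9]
gripper_width: 0.368
grasp_force: 40.0
shift mm [59.6702 -1.2828  0.396 ] turn z -0.001204097535839832 (after-turn shift) [59.6717 -1.211   0.396 ] yaw0 0.16979590246416018 tilt [-0.0006 -0.0005 -1.    ]
tip [318.2071 125.7364]
```

View pics/w4.png

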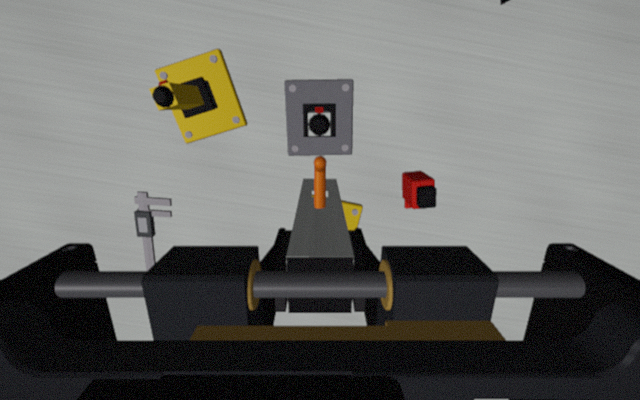

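```bash
cat >> h.py <<'E'
def disc(f,u,v,rad,thr):
    u,v=int(u),int(v); g=f['img'].max(2)[v-rad:v+rad+1,u-rad:u+rad+1]; g=cv2.resize(g,None,fx=8,fy=8,interpolation=cv2.INTER_CUBIC)
    n,l,s,c=cv2.connectedComponentsWithStats((g<thr).astype(np.uint8)); k=l[g.shape[0]//2,g.shape[1]//2]
    return np.array(c[k])/8-.44+[u-rad,v-rad],s[k]/8
E
python3 - <<'E'
from h import *
w=grab('wrist');t=grab('top'); o,M=state()
g=w['img'].max(2); print(g[116:134,310:330])
for thr in (40,55,70): print(thr,disc(w,319,124,12,thr),disc(t,254,174,0+10,thr) )
def P(x,y,z): return proj(w,o['ee_pos']+M@np.array([x,y,z]))
print('bottom corners',P(.016,-.016,.292),P(.016,.016,.292),P(.016,0,.288),w['cx'])
print(g[174:190,312],g[174:190,328]);print(g[183,296:346]);print(g[200,290:350])
E
```

```text
[[173 165 127  75  31  20   8  11   0  19  12  11  16  14  40  82 130 162
  175 170]
 [163 135  84  33  29   2  18  25  20  13  16  16  24  15  15  31  84 131
  167 167]
 [131  87  41  16   9  19  22  24  26  25  14   6  22   4  16   0  34  82
  136 163]
 [ 97  42   5  23  24  23  24  16  32  18  32  30  21  20   9  15  11  32
  101 149]
 [ 63  29  10  23  26  23  23  30  21  22  19  18  25  20  10  15  12   8
   71 119]
 [ 39  21  14   9  24  27  18  21  31  18  36  29  24  34  30   9  18  11
   45  88]
 [ 34  20  14  26  23  20  27  23  29  20  25  33  24  24  31  25  16  14
   27  63]
 [ 28  23  30  27  30  33  20  21  20  28  30  13  22  23  24  24   9   4
   16  30]
 [ 22  16  19  17  17  23  27  21  19  31  22  29  27  21  22  19  17   8
    7  31]
 [ 27  22  18  27  21   1  19  26  32  25  30  31  24  23  25  23  29   6
   11  50]
 [ 21  24  26  23  28  23  25  25  18  23  14  32  18  30  24  31  21   0
   21  63]
 [ 43  25  18  26  30  13  30  25  22  28  20  37   9  29  22  18  10   5
   40  71]
 [ 55  19  20  11  27  35  27  29  15  29  21  29  28  27  20  29   3   0
   61 
[... 917 characters left out ...]
0.,   21.,   21., 3526.]))
bottom corners [302.4599 176.6426] [336.0365 176.6336] [319.2415 177.6618] 319.6208291875402
[165 167 173 166 139 102  80  74  75  74  75  75  73  77  72  75] [167 168 171 165 139  97  72  76  76  81  71  74  72  78  70  75]
[165 166 164 164 161 161 117  80  68  74  71  73  77  77  70  70  74 104
 163 183 189 192 187 180 170 161 144 128 112  93  73  75  81  74  74  75
  74  73  69  76  85 129 162 168 163 162 165 165 161 168]
[165 166 167 165 169 166 169 163 124  81  73  74  69  70  75  75  78  78
  74  69  80  73  74 104 163 182 188 188 187 178 173 160 146 127 113  91
  71  76  69  74  74  78  77  77  74  80  72  77  71  71  79 107 123 126
 131 144 150 155 162 164]
```

Run:
```python
from h import *
from scipy.optimize import least_squares
w=grab('wrist'); o,M=state()
def T(p): return M.T@(p-o['ee_pos'])*1000
for z in (.131,.136,.15): print('tip in tool',z,T(atz(w,319.05,124.3,z)))
def P(x,y,z): return proj(w,o['ee_pos']+M@np.array([x,y,z]))
for z in (.2927,.290): print('mast bottom off', least_squares(lambda q:P(.016+q[0],q[1],z)-[319.8,178.6],[0,0]).x*1000)
# col of mast left/right edges, sub-pixel, red-button col, plate
g=w['img'].max(2).astype(float)
for row in (184,190,196,215,225): 
    L=np.interp(-120,-g[row,285:308],range(285,308)); print(row,L, np.round(g[row,332:352]).astype(int))
i=w['img'].astype(int); b=(i[:,:,0]-i[:,:,1]>50); ys,xs=np.where(b[95:130,300:340]); print('button',xs.mean()+300,ys.min()+95,ys.max()+95, xs.min()+300,xs.max()+300)
hz=cv2.inRange(w['img'][70:170,270:370],(60,60,60),(125,125,135)); n,l,s,c=cv2.connectedComponentsWithStats(hz); k=1+np.argmax(s[1:,4]); ys,xs=np.where(l==k)
q=np.array([T(atz(w,x+270,y+70,.014))[:2] for x,y in zip(xs,ys)],np.float32); print('plate in tool',cv2.minAreaRect(q))
```

```text
tip in tool 0.131 [ 60.6735  -0.3682 351.8935]
tip in tool 0.136 [ 61.0118  -0.3566 346.8935]
tip in tool 0.15 [ 61.9591  -0.3239 332.8937]
mast bottom off [-2.0122  0.4422]
mast bottom off [-1.3261  0.4419]
184 301.71794871794873 [ 75  78  75  74  74 119 161 168 168 166 164 167 165 166 163 167 164 163
 162 165]
190 300.25581395348837 [ 72  75  74  73  74  67 100 152 166 165 168 164 166 161 164 164 164 162
 162 163]
196 298.95348837209303 [ 73  75  75  69  75  76  72  87 134 164 168 172 165 169 169 165 166 166
 165 167]
215 294.9130434782609 [ 74  78  79  73  80  69  73  78  76  77  78  75 120 173 176 173 175 176
 175 177]
225 292.74468085106383 [ 72  72  74  76  77  79  69  73  79  74  74  77  78  70 106 163 176 177
 173 174]
button 319.078431372549 107 112 315 323
plate in tool ((57.152896881103516, 0.09932327270507812), (98.84050750732422, 116.81424713134766), 88.94470977783203)
```

```bash
python3 -m pendant '[[30,-0.2,0,0,0,0,10],[32.5,-0.1,0,0,0,0,10],[0,0,20,0,0,0,10],[0,0,15,0,0,0,10],[0,0,0,0,0,0,10]]' 40
python3 -m pendant '[[0,0,0,0,0,0,10],[0,0,0,0,0,0,10],[0,0,0,0,0,0,10]]'
python3 - <<'E'
from h import *
go(.5548,.161,.44,.171)
s=grab('scene');w=grab('wrist')
u,v=proj(s,[.5548,.161,.141]).astype(int); a=cv2.resize(s['img'][v-50:v+50,u-40:u+40],(480,600),interpolation=cv2.INTER_CUBIC); b=cv2.resize(w['img'][60:260,270:370],(300,600),interpolation=cv2.INTER_CUBIC)
cv2.imwrite('pics/al.png',np.hstack([a,b])[:,:,::-1])
E
```

```text
time_s: 8.2
ee_pos: [0.5576, 0.1611, 0.445]
eef_rot: [0.996, 0.085, -0.003, 0.001]
ft_force: [0.1, -1.0, -0.9]
gripper_width: 0.366
grasp_force: 40.0
time_s: 8.5
ee_pos: [0.5577, 0.1615, 0.4491]
eef_rot: [0.996, 0.086, 0.001, -0.0]
ft_force: [-0.5, 0.4, -1.0]
gripper_width: 0.364
grasp_force: 40.0
shift mm [-2.9452  0.0143  9.071 ] turn z 0.0003726107595509731 (after-turn shift) [-2.9452  0.0154  9.071 ] yaw0 0.17137261075955096 tilt [ 0.0022  0.0011 -1.    ]
```

View pics/al.png

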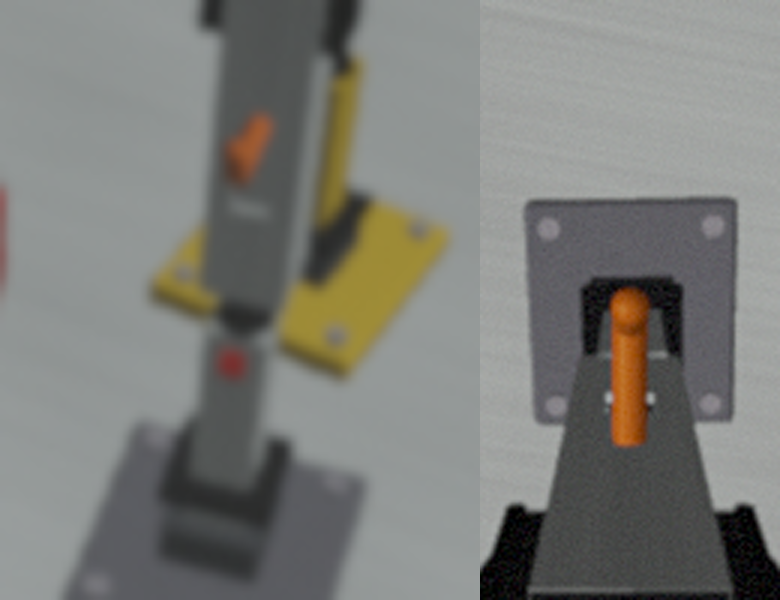

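The wrist part shows the mast bottom centred over the post, and the scene part shows the cone just under the mast with the button on the hook side. Descending.

```bash
python3 -m pendant '[[0,0,4,0,0,0,10],[0,0,4,0,0,0,10],[0,0,3,0,0,0,10],[0,0,0,0,0,0,10]]'
python3 -m pendant '[[0,0,3,0,0,0,10],[0,0,3,0,0,0,10],[0,0,0,0,0,0,10]]'
python3 -m pendant '[[0,0,2,0,0,0,10],[0,0,2,0,0,0,10],[0,0,0,0,0,0,10]]'
python3 -m pendant '[[0,0,2,0,0,0,10],[0,0,2,0,0,0,10],[0,0,0,0,0,0,10]]'
```

```text
time_s: 9.0
ee_pos: [0.5576, 0.1615, 0.4359]
eef_rot: [0.996, 0.085, -0.001, 0.0]
ft_force: [-0.9, 0.3, -2.2]
gripper_width: 0.364
grasp_force: 40.0
time_s: 9.3
ee_pos: [0.5576, 0.1615, 0.4301]
eef_rot: [0.996, 0.085, -0.001, 0.0]
ft_force: [0.2, -0.5, -1.7]
gripper_width: 0.363
grasp_force: 40.0
time_s: 9.6
ee_pos: [0.5577, 0.1614, 0.4264]
eef_rot: [0.996, 0.085, -0.0, 0.0]
ft_force: [-0.1, -0.1, -1.6]
gripper_width: 0.362
grasp_force: 40.0
time_s: 9.9
ee_pos: [0.5577, 0.1614, 0.4224]
eef_rot: [0.996, 0.085, -0.0, 0.0]
ft_force: [0.2, -0.0, -1.6]
gripper_width: 0.36
grasp_force: 40.0
```

```bash
for i in 1; do :; done
python3 -m pendant '[[0,0,2,0,0,0,10],[0,0,0,0,0,0,10]]' | sed -n '2p;4p'
python3 -m pendant '[[0,0,2,0,0,0,10],[0,0,0,0,0,0,10]]'| sed -n '2p;4p'
python3 -m pendant '[[0,0,2,0,0,0,10],[0,0,0,0,0,0,10]]'| sed -n '2p;4p'
python3 -m pendant '[[0,0,1,0,0,0,10],[0,0,0,0,0,0,10]]'| sed -n '2p;4p'
```

```text
ee_pos: [0.5577, 0.1615, 0.4205]
ft_force: [0.2, -0.1, -1.1]
ee_pos: [0.5579, 0.1615, 0.4189]
ft_force: [2.2, -1.6, -1.2]
ee_pos: [0.5579, 0.1615, 0.418]
ft_force: [-0.3, -1.8, 3.5]
ee_pos: [0.5579, 0.1615, 0.4178]
ft_force: [-0.1, -1.4, 6.9]
```

```bash
python3 -m pendant '[[0,0,1,0,0,0,10],[0,0,0,0,0,0,10]]' | sed -n '2p;4p'
python3 -m pendant '[[0,0,1,0,0,0,10],[0,0,0,0,0,0,10]]'| sed -n '2p;4p'
```

```text
ee_pos: [0.5579, 0.1615, 0.4171]
ft_force: [-1.5, -1.4, 8.9]
ee_pos: [0.5578, 0.1615, 0.4163]
ft_force: [-1.8, -1.3, 9.1]
```

```bash
python3 -m pendant '[[0,0,1,0,0,0,10],[0,0,0,0,0,0,10]]' | sed -n '2p;4p'
python3 -m pendant '[[0,0,1,0,0,0,10],[0,0,0,0,0,0,10]]'| sed -n '2p;4p'
python3 -m pendant '[[0,0,1,0,0,0,10],[0,0,0,0,0,0,10]]'| sed -n '2p;4p'
```

```text
ee_pos: [0.5578, 0.1615, 0.4154]
ft_force: [-2.3, -1.2, 8.8]
ee_pos: [0.5578, 0.1615, 0.4139]
ft_force: [0.6, -1.3, 3.6]
ee_pos: [0.558, 0.1615, 0.411]
ft_force: [1.9, -1.7, 2.7]
```

```bash
python3 -m pendant '[[0,0,1,0,0,0,10],[0,0,0,0,0,0,10]]' | sed -n '2p;4p'
python3 -m pendant '[[0,0,1,0,0,0,10],[0,0,0,0,0,0,10]]'| sed -n '2p;4p'
```

```text
ee_pos: [0.558, 0.1616, 0.4096]
ft_force: [2.1, -1.9, 2.1]
ee_pos: [0.558, 0.1616, 0.4086]
ft_force: [2.8, -1.2, 1.7]
```

```bash
python3 -m pendant '[[0,0,2,0,0,0,10],[0,0,3,0,0,0,10],[0,0,3,0,0,0,10],[0,0,3,0,0,0,10],[0,0,0,0,0,0,10]]' | sed -n '2,4p'
python3 -m pendant '[[0,0,3,0,0,0,10],[0,0,3,0,0,0,10],[0,0,3,0,0,0,10],[0,0,0,0,0,0,10]]' | sed -n '2,4p'
python3 -m pendant '[[0,0,3,0,0,0,10],[0,0,3,0,0,0,10],[0,0,0,0,0,0,10]]' | sed -n '2,4p'
python3 -m pendant '[[0,0,2,0,0,0,10],[0,0,2,0,0,0,10],[0,0,0,0,0,0,10]]' | sed -n '2,4p'
```

```text
ee_pos: [0.5579, 0.1615, 0.3969]
eef_rot: [0.996, 0.085, 0.0, -0.0]
ft_force: [4.6, -1.8, -1.4]
ee_pos: [0.5579, 0.1615, 0.388]
eef_rot: [0.996, 0.085, 0.0, -0.0]
ft_force: [4.8, -2.2, -0.8]
ee_pos: [0.5579, 0.1615, 0.382]
eef_rot: [0.996, 0.085, 0.0, -0.0]
ft_force: [5.8, -2.0, -0.9]
ee_pos: [0.5579, 0.1616, 0.3782]
eef_rot: [0.996, 0.085, 0.0, -0.0]
ft_force: [5.4, -2.0, -0.4]
```

```bash
for k in 1; do
python3 -m pendant '[[0,0,2,0,0,0,10],[0,0,2,0,0,0,10],[0,0,2,0,0,0,10],[0,0,0,0,0,0,10]]' | sed -n '2p;4p'
python3 -m pendant '[[0,0,1,0,0,0,10],[0,0,1,0,0,0,10]]' | sed -n '2p;4p'
python3 -m pendant '[[0,0,1,0,0,0,10],[0,0,1,0,0,0,10]]' | sed -n '2p;4p'
python3 -m pendant '[[0,0,1,0,0,0,10]]' | sed -n '2p;4p'
python3 -m pendant '[[0,0,1,0,0,0,10]]' | sed -n '2p;4p'
done
```

```text
ee_pos: [0.5579, 0.1615, 0.3722]
ft_force: [5.3, -1.0, -0.3]
ee_pos: [0.5578, 0.1615, 0.3699]
ft_force: [6.7, -2.1, -4.1]
ee_pos: [0.5575, 0.1615, 0.367]
ft_force: [5.0, -2.0, -3.2]
ee_pos: [0.5573, 0.1614, 0.3659]
ft_force: [5.3, -1.0, -1.6]
ee_pos: [0.5573, 0.1615, 0.3656]
ft_force: [2.7, -1.4, 0.4]
```

```bash
python3 -m pendant '[[0,0,0,0,0,0,10],[0,0,0,0,0,0,10]]' | sed -n '2p;4p'
python3 - <<'E'
from h import *
s=grab('scene');w=grab('wrist')
u,v=proj(s,[.5548,.161,.13]).astype(int); a=cv2.resize(s['img'][v-40:v+40,u-32:u+32],(480,600),interpolation=cv2.INTER_CUBIC); b=cv2.resize(w['img'][100:250,282:357],(300,600),interpolation=cv2.INTER_CUBIC)
cv2.imwrite('pics/al2.png',np.hstack([a,b])[:,:,::-1])
E
```

```text
ee_pos: [0.5573, 0.1614, 0.3656]
ft_force: [3.3, -1.8, -4.3]
```

View pics/al2.png

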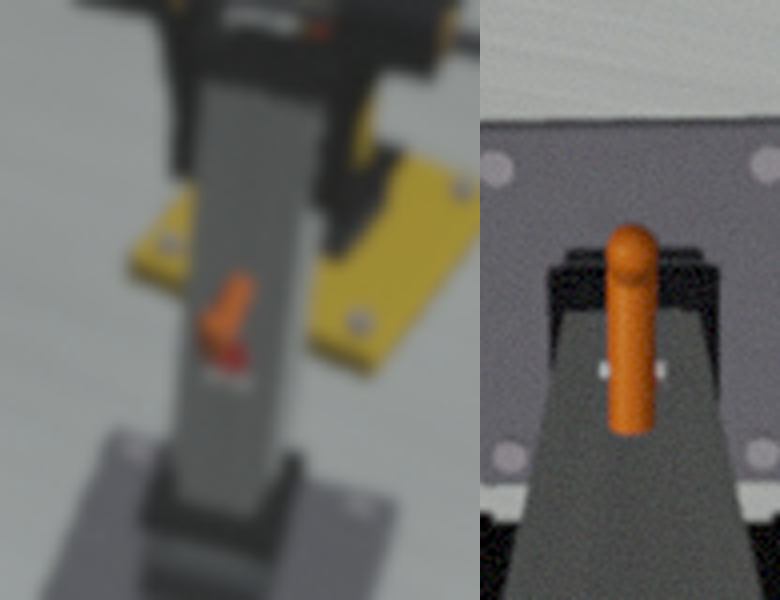

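```bash
python3 -m pendant '[[0,0,1,0,0,0,10],[0,0,0,0,0,0,10]]' | sed -n '2p;4p'
python3 -m pendant '[[0,0,1,0,0,0,10],[0,0,0,0,0,0,10]]' | sed -n '2p;4p'
```

```text
ee_pos: [0.5573, 0.1614, 0.3655]
ft_force: [0.9, -0.8, -2.9]
ee_pos: [0.5573, 0.1614, 0.3647]
ft_force: [0.6, -0.0, -1.5]
```

```bash
python3 -m pendant '[[0,0,0,0,0,0,10],[0,0,0,0,0,0,10],[0,0,0,0,0,0,10]]' | sed -n '2p;4p'
python3 - <<'E'
from h import *
s=grab('scene');w=grab('wrist')
for n,f in(('s',s),('w',w)):
  i=f['img'].astype(int); b=(i[:,:,0]-i[:,:,1]>60)&(i[:,:,1]-i[:,:,2]<18)
  u,v=proj(f,[.5548+.016,.161,.117]).astype(int); ys,xs=np.where(b[v-25:v+25,u-25:u+25]); print(n,u,v,len(xs),xs.mean()+u-25,ys.mean()+v-25 if len(ys) else 0,ys.min()+v-25,ys.max()+v-25)
E
```

```text
ee_pos: [0.5575, 0.1614, 0.3646]
ft_force: [-0.5, -0.9, -1.4]<stdin>:5: RuntimeWarning: Mean of empty slice.
  ret = ret.dtype.type(ret / rcount)
Traceback (most recent call last):
ValueError: zero-size array to reduction operation minimum which has no identity
```

Run:
```python
from h import *
s=grab('scene')
u,v=proj(s,[.5548,.161,.125]).astype(int); a=cv2.resize(s['img'][v-22:v+22,u-22:u+22],(590,590),interpolation=cv2.INTER_CUBIC)
cv2.imwrite('pics/al3.png',a[:,:,::-1])
```

```text
(no output)
```

View pics/al3.png

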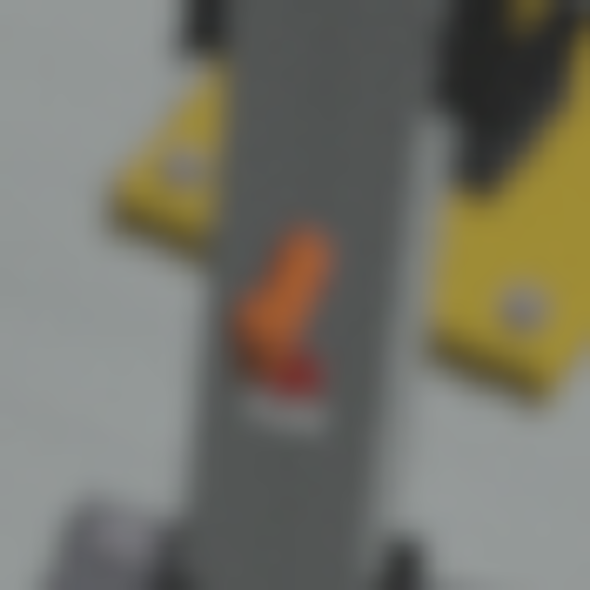

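```bash
python3 -m pendant '[[0,0,0.7,0,0,0,10],[0,0,0,0,0,0,10],[0,0,0,0,0,0,10]]' | sed -n '2p;4p'
python3 -m pendant '[[0,0,0.7,0,0,0,10],[0,0,0,0,0,0,10],[0,0,0,0,0,0,10]]' | sed -n '2p;4p'
```

```text
ee_pos: [0.5578, 0.1615, 0.364]
ft_force: [-0.2, -1.2, -1.7]
ee_pos: [0.5578, 0.1615, 0.3634]
ft_force: [0.6, -3.2, -1.3]
```

Drag is gone: the vertical force is the weight only, and the sideways force fell from 5 to about 0 N. The mast moves freely in the slot play, so the button has popped. Releasing and retreating.

```bash
python3 -m pendant '[[0,0,0,0,0,0,60],[0,0,0,0,0,0,70],[0,0,0,0,0,0,80],[0,0,0,0,0,0,90],[0,0,0,0,0,0,90]]'
python3 -m pendant '[[0,0,-10,0,0,0,90],[0,0,-25,0,0,0,90],[0,0,-30,0,0,0,90],[0,0,-30,0,0,0,90],[0,0,-25,0,0,0,90]]' | sed -n '2p;4p'
python3 -m pendant '[[-30,0,0,0,0,0,90],[-40,0,0,0,0,0,90],[-40,0,0,0,0,0,90],[0,0,0,0,0,0,90],[0,0,0,0,0,0,90]]' | sed -n '2p;4p'
python3 - <<'E'
from h import *
s=grab('scene');w=grab('wrist')
u,v=proj(s,[.5548,.161,.14]).astype(int); a=cv2.resize(s['img'][v-40:v+40,u-32:u+32],(480,600),interpolation=cv2.INTER_CUBIC); b=cv2.resize(w['img'][30:230,270:370],(300,600),interpolation=cv2.INTER_CUBIC)
cv2.imwrite('pics/end.png',np.hstack([a,b])[:,:,::-1])
E
```

```text
time_s: 16.85
ee_pos: [0.5577, 0.1616, 0.3634]
eef_rot: [0.996, 0.086, 0.0, -0.0]
ft_force: [-0.6, -0.1, -0.8]
gripper_width: 0.733
grasp_force: 0.0
ee_pos: [0.5576, 0.1613, 0.4862]
ft_force: [0.1, 0.0, 0.1]
ee_pos: [0.4487, 0.1425, 0.4849]
ft_force: [0.2, 0.2, 0.5]
```

View pics/end.png

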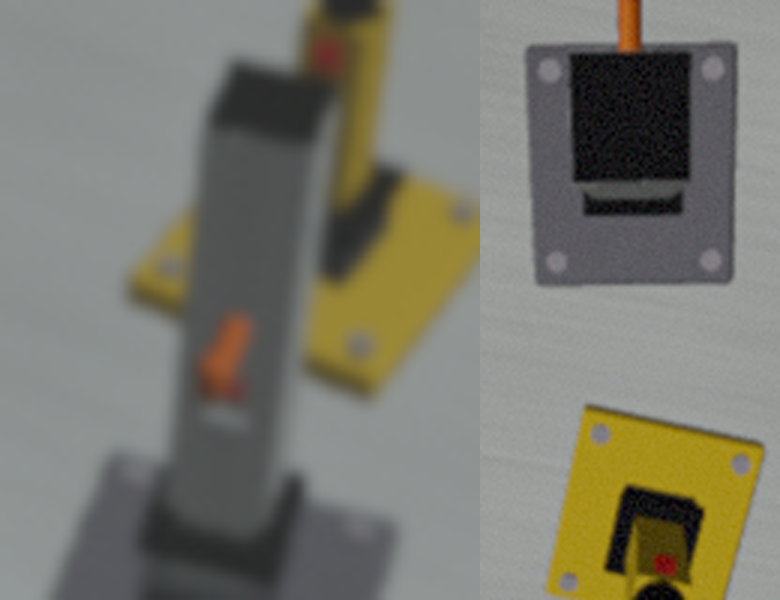

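Run:
```python
from h import *
w=grab('wrist'); t=grab('top')
for z in (.205,.22): print(z,rim(w,290,40,350,98,z=z))
for z in (.205,.213,.22): print(z,proj(t,[.5548,.161,z]))
u,v=proj(t,[.5548,.161,.215]).astype(int); b=rim(t,u-14,v-14,u+14,v+14,z=.215,thr=50); a=rim(w,290,40,350,98); print(b); print(tri([ray(w,*a[4]),ray(t,*b[4])]))
```

```text
0.205 (array([0.5581, 0.1617]), (31.926443099975586, 31.57585334777832), np.float64(0.18876825359520624), [np.int64(300), np.int64(48), np.int64(339), np.int64(90)], (np.float64(319.92730604764813), np.float64(68.59682345754429)))
0.22 (array([0.5566, 0.1614]), (30.073009490966797, 29.742778778076172), np.float64(0.1887684366875312), [np.int64(300), np.int64(48), np.int64(339), np.int64(90)], (np.float64(319.92730604764813), np.float64(68.59682345754429)))
0.205 [248.5717 169.7159]
0.213 [248.0015 169.1716]
0.22 [247.4949 168.688 ]
(array([0.5562, 0.1618]), (31.149656295776367, 32.060569763183594), np.float64(0.18567772172919655), [np.int64(240), np.int64(161), np.int64(255), np.int64(176)], (np.float64(247.35532994923858), np.float64(168.35532994923858)))
[0.5568 0.1616 0.2163]
```

Mast top is at about 0.217 m, upright, yaw 0.187 rad against 0.171 for the stand. That puts its lower end about 14 mm above the collar, so it is locked.

```bash
python3 -c "
from station import ticket
print(ticket.finish_job())"
```

```text
the job is handed in; nothing more can be done
None
```

I slid the mast onto the grey stand and the button appears to have popped out through the slot; the mast is released, standing upright with the hook on the button side, and the job is handed in, though no verdict came back.

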